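# Fit the tea tray with the drain plate that goes over its pins

## Robot

A 6-joint arm with a two-finger parallel gripper is mounted at the origin on the work surface. World frame = base frame: x ahead of the robot, y to its left, z up, the work surface at z = 0. Lengths are in m, angles in rad, forces in N, time in s.
With the tool pointing down it reaches from about 0.3 to 0.875 m from the base axis. Payload 6.4 kg.
Tool frame: the origin (TCP) lies midway between the tips of the shut fingers; the grasp point (between the pads) lies 19 mm behind it (ctrl.hold_point_z is the distance from the TCP to the grasp point, in m); z points along the fingers, y is the line along which they close (so a half turn about z gives the same grasp; the last joint's range is limited). The gripper opens to 85 mm and grips with 20 to 120 N. Pads are 22 mm wide; open, the fingers measure 114 mm over their backs; the gripper's body (76 mm by 85 mm) begins 54 mm behind the grasp point. The pads swing forward as they close: fully open they stand 13 mm farther back than shut.
Start: joints at [-1.482, 0.181, 1.607, -0, 1.354, -0.206], TCP at [0.167, -0.55, 0.231] pointing down, gripper open.
Joint ranges: [-2.99, 2.99], [-0.89, 2.07], [0.3, 2.58], [-1.14, 4.28], [0, 2.63], [-3.12, 3.12]. Speed limits (rad/s): [2.57, 2.57, 3.01, 3.14, 3.14, 3.14].

## Interface

Orientations are given as a unit quaternion [w, x, y, z].
In Python, from bench import ctrl gives the robot as it stands.
- The arm moves only by the tool carry_out, never from a script. Its argument "plan" is text: rows parted by semicolons, each of 6 numbers parted by spaces: the shift along the tool's x, y, z as a fraction of full scale, then the turn, a rotation vector about the tool's x, y, z as a fraction of full scale. A call has exactly 8 rows; each row shifts and turns the commanded pose from where the row before left it, along the tool's axes as they then stand; what a row does not reach is not made up. Full scale, the value 1, is 40 mm for a shift and 0.1 rad for a turn. A row lasts 1/12 s, in which the tool goes at most 41.7 mm and 7.16 degrees, less where a joint would pass 70% of its speed; a pose out of reach is approached as far as the arm can. A call with a number of a shift or a turn outside -1 to 1 is refused whole. A call with a gripper value outside its range is refused whole. "claw" is the gripper's target within -1 to 1 (shut at 1, half-way at 0, fully open at -1), set as the call begins (left out, the last holds). The fingers move at their own pace and stop on an object; the grip force is fixed at half the most. Time passes only in rows, so rows that do not move let the fingers close, or fill a call up. It gives the time, the measured TCP pose, the force, the opening and the grip force at its end, in the units of the state.
- ctrl.get_obs(): the state, without advancing time (a new reading comes with each control period).
- ctrl.camera(name): name is "scene" or "top" or "wrist"; returns a dict with "pixels" (400x640x3 uint8, red, green, blue), "mtx" (3x3 intrinsics, pixels), "R" (3x3) and "t" (3): a world point X has camera coordinates R X + t. Camera axes: x right, y down, z forward; pixel columns grow to the right and rows downward; lengths in m; the calibration is good to about 2 mm. A picture is of the moment at which its call begins. There is no depth.
- ctrl.hand_in(): hands the job in; it is judged then, once.
The state is a dict: "time_s": time; "q": joint angles; "dq": joint speeds; "joint_efforts": joint torques, N m; "eef_pos": TCP position; "eef_rot": TCP orientation; "wrist_force": force on the tool from outside, world axes, zero at the start; "torque": the same for the moment, N m; "opening": opening from 0.0 (shut) to 1.0 (fully open); "grasp_force": force on a finger pad.
Only numpy, scipy, OpenCV 4.12 (cv2) and the standard library are available. Lean on these libraries where they do the work, as an engineer would, in place of code of your own. Each camera call takes 0.05 s, during which the arm holds its last target. There are 200 camera calls.

## Task

The tea tray's drain basin has lost its cover. Of the three look-alike stainless drain plates on the worktop, find by trying them on the one whose holes go over the basin's two pins, and lower it gently, without dropping it, until it lies fully home and flat on the basin's rim, then let go. Leave the two plates that do not fit lying flat, handle up, on the bare worktop, and do not disturb the cups, saucers, jar or kettle.

Things in the scene. Friction and masses are not known exactly. Their poses are not given: they have to be found in the camera images.
- tray: Copper-coloured aluminium tea tray, fixed, 200 x 460 mm, lip 12 mm high. Origin: on the worktop under the centre of its open drain basin; x across the basin, y along it, z up. Towards +y a black kettle hob, 186 x 194 mm and 67 mm high, is built in (centre at y = 225 mm).
- basin_rim (a point): Centre of the drain basin at rim height, 24 mm above the worktop; axes as the tray's. The basin is an open box 110 (x) x 180 (y) mm outside, walls 6 mm thick. The fitting plate comes to lie on this rim, its origin at this point, its long side along y, either way round.
- pin_height (a point): Point over the basin's centre, level with the tips of its two fixed pins: 40 mm above the worktop. Pins 10 mm across, the top 6 mm tapering to 4 mm. They stand as the holes of one plate do (same x, y); which one differs from run to run: see it or feel it. A wrong plate, or one over 1 to 2 mm out of line, stays up on the tips.
- plate_a: Stainless drain plate 110 (x) x 180 (y) x 5 mm, 0.2 to 0.4 kg, lying on the worktop, handle up. Origin: centre of its underside, z up. Through it go two holes on the long centre line, at y = +68 and y = -68 mm (x = 0), 12.5 mm across; same after half a turn. Dark stripes: drain slots.
- handle_a (a point): Middle of the grip bar of that plate's bow handle, 33 mm above its underside. The bar is 56 mm long (plate's y), 12 mm wide (plate's x) and 14 mm high, on two feet, over the plate's centre.
- plate_b: Stainless drain plate 110 (x) x 180 (y) x 5 mm, 0.2 to 0.4 kg, lying on the worktop, handle up. Origin: centre of its underside, z up. Through it go two holes on the long centre line, at y = +54 and y = -54 mm (x = 0), 12.5 mm across; same after half a turn. Dark stripes: drain slots.
- handle_b (a point): Middle of the grip bar of that plate's bow handle, 33 mm above its underside. The bar is 56 mm long (plate's y), 12 mm wide (plate's x) and 14 mm high, on two feet, over the plate's centre.
- plate_c: Stainless drain plate 110 (x) x 180 (y) x 5 mm, 0.2 to 0.4 kg, lying on the worktop, handle up. Origin: centre of its underside, z up. Through it go two holes set diagonally, at (x, y) = (+24, +58) and (-24, -58) mm, 12.5 mm across; same after half a turn. Dark stripes: drain slots.
- handle_c (a point): Middle of the grip bar of that plate's bow handle, 33 mm above its underside. The bar is 56 mm long (plate's y), 12 mm wide (plate's x) and 14 mm high, on two feet, over the plate's centre.
- cup_1: Glass cup, 60 mm across, 75 mm high, standing on the worktop; origin at the centre of its foot. To be left alone.
- cup_2: Glass cup, 60 mm across, 75 mm high, standing on the worktop; origin at the centre of its foot. To be left alone.
- cup_3: Glass cup, 60 mm across, 75 mm high, standing on the worktop; origin at the centre of its foot. To be left alone.
- cup_4: Glass cup, 60 mm across, 75 mm high, standing on the worktop; origin at the centre of its foot. To be left alone.
- saucers: Stack of white ceramic saucers, 132 mm across, 46 mm high; origin at the centre of its underside. To be left alone.
- jar: Closed glass jar with a steel twist cap, 88 mm across, 134 mm high; origin at the centre of its underside. To be left alone.
- kettle: Steel kettle standing on the tray's hob, 136 mm across, 125 mm high, spout and handle reaching about 105 mm out on opposite sides; origin at the centre of its underside. To be left alone.
Things that resemble listed ones, but are neither listed nor needed, are in the scene too. What is shaped like the plate_c but blue or green is not meant.

How it is judged:
At the end, for the whole second after the job is handed in: One plate rests on the basin rim over the pins: underside 21.5 to 27 mm above the worktop, centre within 5 mm of the basin's, long side within 0.06 rad of it, level within 0.03 rad. The other two lie flat (0.03 rad) on the worktop, undersides below 4 mm. All at rest (((z of plate_a in the frame of tray between 0.0215 and 0.027 m and horizontal distance between plate_a and tray below 0.005 m and angle between the y axis of plate_a and the y axis of tray, either way round below 0.06 rad and angle between each of plate_a, plate_b, plate_c's own z axis and vertical below 0.03 rad and linear speed of each of plate_a, plate_b, plate_c below 0.01 m/s and height (world z) of each of plate_b, plate_c below 0.004 m) or (z of plate_b in the frame of tray between 0.0215 and 0.027 m and horizontal distance between plate_b and tray below 0.005 m and angle between the y axis of plate_b and the y axis of tray, either way round below 0.06 rad and angle between each of plate_b, plate_a, plate_c's own z axis and vertical below 0.03 rad and linear speed of each of plate_b, plate_a, plate_c below 0.01 m/s and height (world z) of each of plate_a, plate_c below 0.004 m) or (z of plate_c in the frame of tray between 0.0215 and 0.027 m and horizontal distance between plate_c and tray below 0.005 m and angle between the y axis of plate_c and the y axis of tray, either way round below 0.06 rad and angle between each of plate_c, plate_a, plate_b's own z axis and vertical below 0.03 rad and linear speed of each of plate_c, plate_a, plate_b below 0.01 m/s and height (world z) of each of plate_a, plate_b below 0.004 m))); the robot touches nothing.
It fails at once if a cup, the saucers, the jar or the kettle pushed more than 25 mm from its place or tipped over (distance of any of cup_1, cup_2, cup_3, cup_4, saucers, jar, kettle from where it was at the start of the episode above 0.025 m or angle between any of cup_1, cup_2, cup_3, cup_4, saucers, jar, kettle's own z axis and vertical above 0.35 rad).
It fails at once if a plate dropped onto the basin: falling free of the fingers (over 0.2 m/s) while still over 4 mm above the rim ((z of plate_a in the frame of tray above 0.028 m and horizontal distance between plate_a and tray below 0.03 m and linear speed of plate_a above 0.2 m/s and contact force between plate_a and the fingers below 0.1 N) or (z of plate_b in the frame of tray above 0.028 m and horizontal distance between plate_b and tray below 0.03 m and linear speed of plate_b above 0.2 m/s and contact force between plate_b and the fingers below 0.1 N) or (z of plate_c in the frame of tray above 0.028 m and horizontal distance between plate_c and tray below 0.03 m and linear speed of plate_c above 0.2 m/s and contact force between plate_c and the fingers below 0.1 N)).
It also fails if it takes over 72 s, if anything falls off the work surface, if the arm or the gripper's body presses on something with over 40 N, if the wrist force passes 120 N, or if a joint passes its speed limit or range.

## Working session

There is one attempt and no reset: what is moved stays moved. The work goes in short steps, Python scripts to look and compute and a tool call to move; the robot and the scene stay as the last step left them, time stands still between calls to the robot, and variables do not carry over. Pictures are saved under pics/ and viewed, at most 10 in all, crops included, and the job is handed in when it is done.

Besides the shell and the picture viewer there is one more tool, called in YAML: its name, and indented under it one key for each argument. carry_out: Moves the arm, as the interface text tells. Shift numbers are shares of 40 mm and turn numbers shares of 0.1 rad, none past 1 either way. Its arguments: {"type":"object","properties":{"plan":{"type":"string"},"claw":{"type":"number"}},"required":["plan"]}

```bash
mkdir -p pics; cat > h.py <<'E'
from bench import ctrl
import numpy as np, cv2
def shot(n,f=None):
    c=ctrl.camera(n); im=np.ascontiguousarray(c["pixels"][:,:,::-1])
    if f: cv2.imwrite("pics/"+f,im)
    return c,im
def ray(c,uv,z):
    K,R,t=[np.array(c[k]) for k in("mtx","R","t")]
    d=R.T@np.linalg.solve(K,[uv[0],uv[1],1]); o=-R.T@t
    return o+d*(z-o[2])/d[2]
def proj(c,X):
    p=c["mtx"]@(c["R"]@np.array(X)+c["t"]); return p[:2]/p[2]
E
python3 - <<'E'
from h import *
c,im=shot("top","top1.png"); np.savez("pics/top.npz",**c)
print(-c["R"].T@c["t"],c["R"])
c,im=shot("scene","scene1.png"); np.savez("pics/scene.npz",**c)
print(ctrl.get_obs())
E
```

```text
[ 0.41143362 -0.09113488  1.69858446] [[-1.37585123e-04 -9.99988561e-01  4.78103970e-03]
 [-9.98265434e-01 -1.44132243e-04 -5.88736101e-02]
 [ 5.88736257e-02 -4.78084680e-03 -9.98253996e-01]]
{'time_s': 0.1, 'q': array([-1.48229311e+00,  1.81496052e-01,  1.60789203e+00, -1.16760197e-05,
        1.35383295e+00, -2.06274194e-01]), 'dq': array([ 2.80411133e-04, -1.24907131e-03, -2.10921907e-03, -1.03659551e-03,
       -6.26420045e-06, -1.65767141e-03]), 'joint_efforts': array([ 4.90634211e-04, -4.45875621e+01, -3.52237487e+01, -3.52064053e-04,
        4.20431243e-03, -5.50023515e-06]), 'eef_pos': array([ 0.16703504, -0.54967963,  0.23046551]), 'eef_rot': array([-8.13109953e-04,  9.89157420e-01,  1.46856851e-01,  4.22257831e-05]), 'wrist_force': array([-0.2442957 , -0.45369219,  0.2467928 ]), 'torque': array([ 0.02282621, -0.02870944, -0.00824538]), 'grasp_force': 0.0, 'opening': 0.9993287176843902}
```

View pics/top1.png

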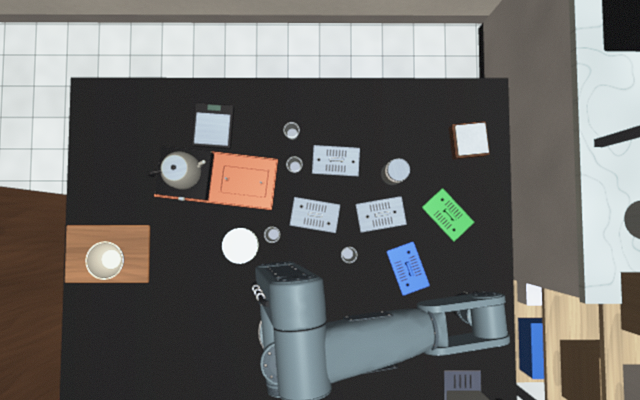

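View pics/scene1.png

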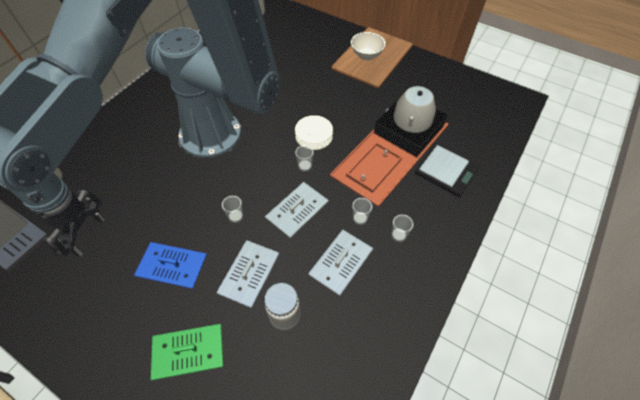

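The top view shows three steel plates near (335,160), (315,214) and (381,214). The basin is near (244,181), with the hob and kettle at (181,170). The blue and green plates are decoys. Next I measure the poses and enlarge the crops to see holes and pins.

```bash
python3 - <<'E'
from h import *
c=dict(np.load("pics/top.npz")); im=cv2.imread("pics/top1.png")
for n,(u,v) in dict(P1=(335,160),P2=(315,214),P3=(381,214)).items():
    hsv=cv2.cvtColor(im,cv2.COLOR_BGR2HSV); m=((hsv[...,2]>90)&(hsv[...,1]<80)).astype(np.uint8)
    m=cv2.morphologyEx(m,cv2.MORPH_CLOSE,np.ones((5,5)))
    _,l,s,_=cv2.connectedComponentsWithStats(m); k=l[v,u] or l[v-4,u]
    q=np.argwhere(l==k)[:,::-1].astype(np.float32); r=cv2.minAreaRect(cv2.convexHull(q))
    w=np.array([ray(c,p,.005)for p in cv2.boxPoints(r)])[:,:2]
    e=[w[1]-w[0],w[2]-w[1]]; L=max(e,key=np.linalg.norm)
    print(n,r,w.mean(0),[np.linalg.norm(x) for x in e],"yaw long",np.arctan2(L[1],L[0]))
m=((hsv[...,0]<16)&(hsv[...,1]>100)&(hsv[...,2]>120)).astype(np.uint8); m[:,:205]=0;m[:,300:]=0;m[:140]=0;m[220:]=0
q=np.argwhere(m)[:,::-1].astype(np.float32); r=cv2.minAreaRect(q); print("tray",r,[ray(c,p,.012)[:2] for p in cv2.boxPoints(r)])
a=cv2.resize(im[140:240,200:420],None,fx=3.6,fy=3.6,interpolation=cv2.INTER_CUBIC)
cv2.imwrite("pics/c1.png",a)
s=cv2.imread("pics/scene1.png")[125:215,320:450]
cv2.imwrite("pics/c2.png",cv2.resize(s,None,fx=6,fy=6,interpolation=cv2.INTER_CUBIC))
for n,p in dict(cup1=(291,130),cup2=(294,164),cup3=(272,235),cup4=(349,255),jar=(397,171),sau=(240,246)).items(): print(n,ray(c,p,.07)[:2])
E
```

```text
P1 ((335.54669189453125, 160.2529296875), (46.908470153808594, 29.005903244018555), 3.5763344764709473) [ 0.66390144 -0.18387276] [np.float64(0.11487066639990008), np.float64(0.18482136970343588)] yaw long -1.6330394363382468
P2 ((314.5675964355469, 214.59458923339844), (47.34690856933594, 29.263019561767578), 9.462322235107422) [ 0.45031656 -0.10131744] [np.float64(0.11418006087526172), np.float64(0.18511630533254433)] yaw long -1.7360800947547186
P3 ((380.6611022949219, 213.91278076171875), (29.7172908782959, 47.443397521972656), 79.99201965332031) [ 0.45298015 -0.35950101] [np.float64(0.1860701089451159), np.float64(0.11594634008105052)] yaw long -1.396087840951583
tray ((241.14675903320312, 180.2525634765625), (67.1837158203125, 51.64383316040039), 6.709836483001709) [array([0.49910674, 0.32561078]), array([0.70019997, 0.30496302]), array([0.66939595, 0.04366346]), array([0.46858545, 0.06614007])]
cup1 [ 0.76962061 -0.01156123]
cup2 [ 0.63975832 -0.02327868]
cup3 [0.37242556 0.05829976]
cup4 [ 0.29792171 -0.22944977]
jar [ 0.61334631 -0.41241258]
sau [0.3315176 0.1774865]
```

View pics/c1.png

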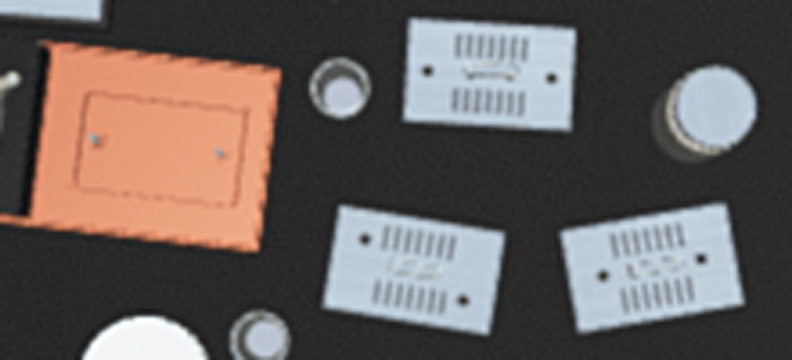

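View pics/c2.png

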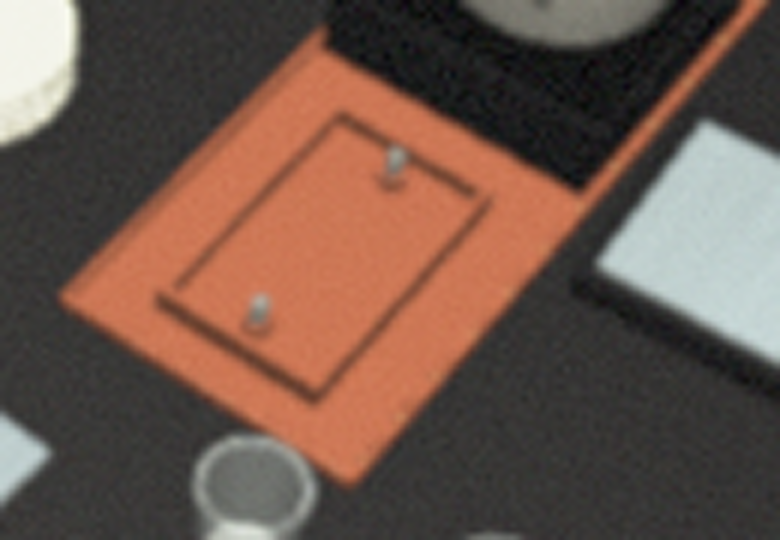

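Top crop: the pins are at (96,140) and (221,153), on the basin's long centre line and about 136 mm apart. That matches the upper plate P1, whose holes at (428,71) and (552,78) also sit on the centre line, wide apart. So P1 is plate_a, P2 is plate_c (diagonal holes) and P3 is plate_b (narrow). The scene crop agrees. I'll look closer with the wrist camera over the basin first.

```bash
cat >> h.py <<'E'
from scipy.spatial.transform import Rotation as Ro
def go(pos,yaw,z=None):
    o=ctrl.get_obs(); w,x,y,zz=o["eef_rot"]; R=Ro.from_quat([x,y,zz,w]).as_matrix()
    T=np.array([[np.cos(yaw),np.sin(yaw),0],[np.sin(yaw),-np.cos(yaw),0],[0,0,-1]])
    rv=Ro.from_matrix(R.T@T).as_rotvec(); d=np.array(pos)-o["eef_pos"]
    np.set_printoptions(precision=4,suppress=True)
    print("t",o["time_s"],"pos",o["eef_pos"],"F",o["wrist_force"],"open",o["opening"])
    print("turn units",rv/.1,"shift units now",R.T@d/.04,"after turn",T.T@d/.04)
E
python3 - <<'E'
from h import *
c=dict(np.load("pics/top.npz"))
a=ray(c,(226.7,178.9),.04);b=ray(c,(261.4,182.5),.04); print(a,b,(a+b)/2,np.linalg.norm(a-b),np.arctan2(*(a-b)[1::-1]))
m=(a+b)/2
go([m[0],m[1],.33],1.495)
E
```

```text
[0.58629262 0.23595405 0.04      ] [0.57247029 0.10281197 0.04      ] [0.57938146 0.16938301 0.04      ] 0.13385765004285463 1.467350519547537
t 0.1 pos [ 0.167  -0.5497  0.2305] F [-0.2443 -0.4537  0.2468] open 0.9993287176843902
turn units [ -0.0121  -0.0124 -12.0022] shift units now [ 15.0875 -14.2101  -2.4608] after turn [18.7056  8.9178 -2.4884]
```

carry_out:
  plan: "0 0 -0.5 0 0 -1;0 0 -0.5 0 0 -1;0 0 -0.5 0 0 -1;0 0 -0.5 0 0 -1;0 0 -0.5 0 0 -1;0 0 0 0 0 -1;0 0 0 0 0 -1;0 0 0 0 0 -1"

```text
time_s: 0.77
eef_pos: [0.1671, -0.5502, 0.3314]
eef_rot: [0.0, 0.853, 0.523, -0.0]
wrist_force: [-0.3, -1.3, -0.7]
opening: 0.997
grasp_force: 0.0
```

carry_out:
  plan: "0 0 0 0 0 -1;0 0 0 0 0 -1;0 0 0 0 0 -1;0 0 0 0 0 -1;0.5 0.5 0 0 0 0;0.5 0.5 0 0 0 0;0.8 0.5 0 0 0 0;0.8 0.5 0 0 0 0"

```text
time_s: 1.43
eef_pos: [0.2551, -0.4515, 0.3304]
eef_rot: [-0.001, 0.734, 0.679, 0.0]
wrist_force: [0.2, 0.3, -0.9]
opening: 0.997
grasp_force: 0.0
```

carry_out:
  plan: "0.85 0.4 0 0 0 0;0.85 0.4 0 0 0 0;0.85 0.4 0 0 0 0;0.85 0.4 0 0 0 0;0.85 0.4 0 0 0 0;0.85 0.4 0 0 0 0;0.85 0.4 0 0 0 0;0.85 0.4 0 0 0 0"

```text
time_s: 2.1
eef_pos: [0.4034, -0.1892, 0.3311]
eef_rot: [-0.0, 0.734, 0.68, -0.0]
wrist_force: [1.0, -0.3, 0.5]
opening: 1.0
grasp_force: 0.0
```

carry_out:
  plan: "0.85 0.4 0 0 0 0;0.85 0.4 0 0 0 0;0.85 0.4 0 0 0 0;0.85 0.4 0 0 0 0;0.85 0.4 0 0 0 0;0.85 0.4 0 0 0 0;0.85 0.4 0 0 0 0;0.85 0.4 0 0 0 0"

```text
time_s: 2.77
eef_pos: [0.5517, 0.0724, 0.3309]
eef_rot: [-0.0, 0.733, 0.68, -0.0]
wrist_force: [0.2, -0.2, -0.6]
opening: 0.998
grasp_force: 0.0
```

carry_out:
  plan: "0.8 0.3 0 0 0 0;0.8 0.2 0 0 0 0;0.5 0 0 0 0 0;0.3 0 0 0 0 0;0 0 0 0 0 0;0 0 0 0 0 0;0 0 0 0 0 0;0 0 0 0 0 0"

```text
time_s: 3.43
eef_pos: [0.5785, 0.1631, 0.3314]
eef_rot: [0.0, 0.734, 0.679, -0.0]
wrist_force: [-1.0, -0.4, 0.2]
opening: 0.998
grasp_force: 0.0
```

```bash
python3 - <<'E'
from h import *
go([.5794,.1694,.33],1.467)
c,im=shot("wrist","w1.png"); np.savez("pics/w1.npz",**c)
print(-c["R"].T@c["t"]); print(proj(c,[.5863,.236,.04]),proj(c,[.5725,.1028,.04]))
E
```

```text
t 3.4333 pos [0.5785 0.1631 0.3314] F [-1.0384 -0.3777  0.1798] open 0.9976926860063198
turn units [0.0021 0.0035 0.2605] shift units now [0.1575 0.0093 0.036 ] after turn [0.1577 0.0052 0.036 ]
[0.5838 0.2335 0.4736]
[321.1999 117.3543] [318.8328 205.3266]
```

View pics/w1.png

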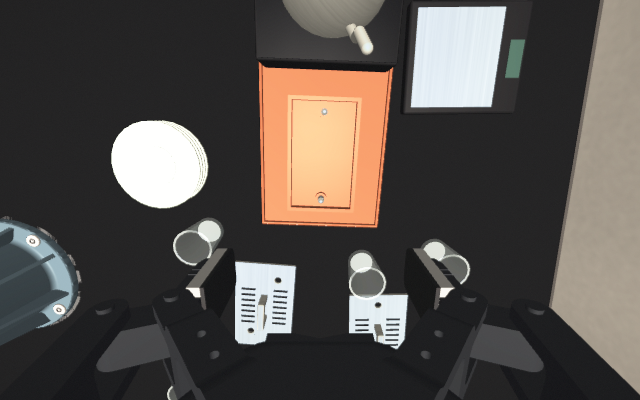

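Wrist view: basin with pins at about (324,111) and (321,198), both on its centre line. The wide spacing confirms plate_a. Now I refine the pins.

```bash
python3 - <<'E'
from h import *
c=dict(np.load("pics/w1.npz")); im=cv2.imread("pics/w1.png"); hsv=cv2.cvtColor(im,cv2.COLOR_BGR2HSV)
P=[]
for u,v in((324,111),(321,198)):
    w=hsv[v-9:v+10,u-9:u+10,1].astype(float); m=w<np.median(w)*.6
    ys,xs=np.nonzero(m); wt=(np.median(w)-w)[m]
    p=(u-9+np.average(xs,weights=wt),v-9+np.average(ys,weights=wt)); print(m.sum(),p, "rows",v-9+ys.min(),v-9+ys.max(),"cols",u-9+xs.min(),u-9+xs.max())
    P.append(ray(c,p,.037)); print([proj(c,[*P[-1][:2],z]) for z in (.024,.04)])
a,b=P; print(a,b,(a+b)/2,np.linalg.norm(a-b),np.arctan2(*(a-b)[1::-1]))
go([.6639,-.1839,.331],1.509)
E
```

```text
34 (np.float64(324.04396984924625), np.float64(111.2533500837521)) rows 108 114 cols 321 327
[array([323.91512357, 111.48777966]), array([324.07480904, 111.19723967])]
36 (np.float64(320.53416746871994), np.float64(199.2826435675329)) rows 196 202 cols 318 323
[array([320.50965152, 197.13791644]), array([320.54001809, 199.79447305])]
[0.59109419 0.24420981 0.037     ] [0.57589119 0.11168374 0.037     ] [0.58349269 0.17794678 0.037     ] 0.13339524223081536 1.4565786203036084
t 3.4833 pos [0.5786 0.1632 0.3315] F [ 0.2788 -0.1402 -0.0716] open 0.9966020807355195
turn units [ 0.0032  0.0021 -0.1602] shift units now [-8.4857  2.8012  0.0162] after turn [-8.5295  2.6649  0.0135]
```

carry_out:
  plan: "-0.85 0.3 0 0 0 0;-0.85 0.3 0 0 0 0;-0.85 0.3 0 0 0 0;-0.85 0.3 0 0 0 0;-0.85 0.3 0 0 0 0;-0.85 0.3 0 0 0 0;-0.85 0.3 0 0 0 0;-0.85 0.3 0 0 0 0"

```text
time_s: 4.15
eef_pos: [0.6534, -0.1169, 0.3317]
eef_rot: [0.0, 0.734, 0.679, 0.0]
wrist_force: [1.0, 1.2, 0.8]
opening: 1.002
grasp_force: 0.0
```

carry_out:
  plan: "-0.8 0.2 0 0 0 0;-0.5 0.1 0 0 0 0;-0.4 0 0 0 0 0;0 0 0 0 0 0;0 0 0 0 0 0;0 0 0 0 0 0;0 0 0 0 0 0;0 0 0 0 0 0"

```text
time_s: 4.82
eef_pos: [0.6605, -0.1811, 0.3317]
eef_rot: [0.0, 0.733, 0.68, 0.0]
wrist_force: [-0.5, -0.8, -1.0]
opening: 1.0
grasp_force: 0.0
```

```bash
python3 - <<'E'
from h import *
c,im=shot("wrist","w2.png"); np.savez("pics/w2.npz",**c)
go([.6639,-.1839,.331],1.509)
hsv=cv2.cvtColor(im,cv2.COLOR_BGR2HSV)
e=proj(c,[.664,-.184,.005]); print(e)
m=((hsv[...,2]>150)&(hsv[...,1]<60)).astype(np.uint8); mc=cv2.morphologyEx(m,cv2.MORPH_CLOSE,np.ones((13,13)))
_,l,s,_=cv2.connectedComponentsWithStats(mc); k=l[int(e[1]),int(e[0])]; print(s[k])
q=np.argwhere((l==k))[:,::-1].astype(np.float32); r=cv2.minAreaRect(cv2.convexHull(q)); print(r)
g=cv2.cvtColor(im,cv2.COLOR_BGR2GRAY)
roi=((l==k)&(g<110)).astype(np.uint8)
n,l2,s2,ce=cv2.connectedComponentsWithStats(roi)
for i in range(1,n):
    if s2[i,4]>8: print(s2[i],ce[i],ray(c,ce[i],.005))
E
```

```text
t 4.8667 pos [ 0.6605 -0.1813  0.3317] F [-0.2978 -0.5467 -0.1382] open 1.0041719899995114
turn units [ 0.0045  0.0003 -0.1253] shift units now [-0.0598  0.0887  0.0176] after turn [-0.0609  0.0879  0.0176]
[321.8822 165.5358]
[ 286  107   71  110 7318]
((320.9999694824219, 161.5), (69.99998474121094, 108.99998474121094), -0.0)
[318 118   7   8  42] [321.1429 121.7619] [ 0.6678 -0.1146  0.005 ]
[334 142  14   2  16] [339.8125 142.1875] [ 0.6955 -0.1484  0.005 ]
[334 150  14   1  14] [340.5 150. ] [ 0.696  -0.1609  0.005 ]
[334 157  14   1  14] [340.5 157. ] [ 0.6954 -0.1722  0.005 ]
[297 158  14   1  14] [303.5 158. ] [ 0.6349 -0.1694  0.005 ]
[298 165  14   1  14] [304.5 165. ] [ 0.6355 -0.181   0.005 ]
[334 164  14   2  21] [341.1905 164.6667] [ 0.6958 -0.1849  0.005 ]
[302 172  10   1  10] [306.5 172. ] [ 0.6378 -0.1929  0.005 ]
[334 172  14   1  14] [340.5 172. ] [ 0.694 -0.197  0.005]
[333 178  15   2  16] [340.25   178.9375] [ 0.693  -0.2087  0.005 ]
[333 185  15   2  18] [340.8333 185.8333] [ 0.6934 -0.2205  0.005 ]
[298 186  14   2  17] [303.5294 186.1765] [ 0.6307 -0.2165  0.005 ]
[320 201   6   6  31] [322.2903 203.7097] [ 0.66   -0.2495  0.005 ]
```

View pics/w2.png

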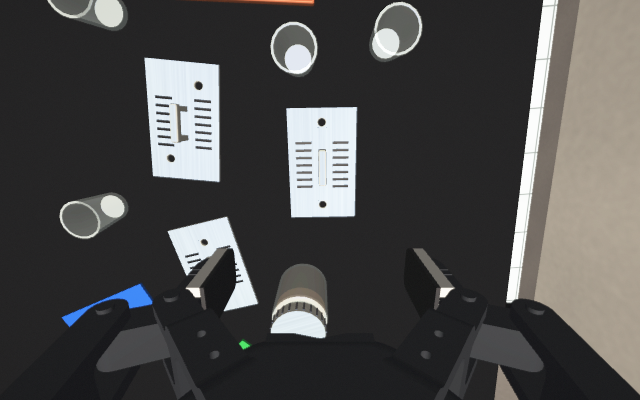

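Wrist view: plate_a's holes are at (321,122) and (322,204), 135 mm apart as expected, with the handle at (322,166). The top and wrist views disagree by about 8 mm on the basin, so I'll check the pins in the saved top and scene pictures.

```bash
python3 - <<'E'
from h import *
np.set_printoptions(precision=4,suppress=True)
def det(n,f,pts,r):
    c=dict(np.load(f"pics/{n}.npz")); hsv=cv2.cvtColor(cv2.imread("pics/"+f),cv2.COLOR_BGR2HSV); out=[]
    for u,v in pts:
        w=hsv[v-r:v+r+1,u-r:u+r+1,1].astype(float); d=np.clip(np.median(w)-w-25,0,None)
        ys,xs=np.mgrid[-r:r+1,-r:r+1]; p=(u+(d*xs).sum()/d.sum(),v+(d*ys).sum()/d.sum()); out.append(p)
    P=[ray(c,p,.035) for p in out]; print(n,np.array(out).round(2).tolist(),*P,"mid",(P[0]+P[1])/2,np.linalg.norm(P[0]-P[1]),"cam",-c["R"].T@c["t"])
    return c
c=det("top","top1.png",[(227,179),(261,183)],3)
det("scene","scene1.png",[(320+66,125+26),(320+43,125+51)],4)
w=det("w1","w1.png",[(324,111),(321,199)],6)
# basin inner groove corners (wrist px by eye), rim height
print(np.mean([ray(w,p,.024) for p in ((288,96),(357,99),(350,208),(291,206))],0))
print(np.mean([ray(c,(200+x/3.6,140+y/3.6),.024) for x,y in ((87,92),(247,110),(237,207),(75,188))],0))
E
```

```text
top [[225.38, 177.82], [260.43, 181.78]] [0.591 0.242 0.035] [0.5757 0.1071 0.035 ] mid [0.5834 0.1746 0.035 ] 0.1357622125822283 cam [ 0.4114 -0.0911  1.6986]
scene [[385.56, 151.11], [362.79, 175.97]] [0.5922 0.2418 0.035 ] [0.577  0.1062 0.035 ] mid [0.5846 0.174  0.035 ] 0.1363972589543353 cam [ 0.869  -0.6371  1.0932]
w1 [[324.1, 111.33], [320.54, 199.36]] [0.5912 0.2441 0.035 ] [0.5759 0.111  0.035 ] mid [0.5835 0.1776 0.035 ] 0.13403603099811695 cam [0.5838 0.2335 0.4736]
[0.5826 0.1795 0.024 ]
[0.5782 0.1687 0.024 ]
```

```bash
python3 - <<'E'
from h import *
go([.6639,-.183,.014],1.512)
E
```

```text
t 4.8667 pos [ 0.6605 -0.1813  0.3317] F [-0.2978 -0.5467 -0.1382] open 1.0041719899995114
turn units [ 0.0045  0.0003 -0.1553] shift units now [-0.0371  0.0835  7.9426] after turn [-0.0387  0.0864  7.9426]
```

carry_out:
  plan: "-0.04 0.09 0.9 0 0 -0.155;0 0 0.9 0 0 0;0 0 0.9 0 0 0;0 0 0.9 0 0 0;0 0 0.9 0 0 0;0 0 0.8 0 0 0;0 0 0.5 0 0 0;0 0 0.2 0 0 0"
  claw: 0

```text
time_s: 5.53
eef_pos: [0.6614, -0.1824, 0.0866]
eef_rot: [-0.003, 0.728, 0.686, -0.001]
wrist_force: [-0.1, 0.6, 0.3]
opening: 0.499
grasp_force: 0.0
```

carry_out:
  plan: "0 0 0.4 0 0 0;0 0 0.4 0 0 0;0 0 0.4 0 0 0;0 0 0.3 0 0 0;0 0 0.3 0 0 0;0 0 0.15 0 0 0;0 0 0 0 0 0;0 0 0 0 0 0"

```text
time_s: 6.2
eef_pos: [0.6641, -0.1845, 0.0136]
eef_rot: [0.0, 0.728, 0.685, 0.0]
wrist_force: [-0.5, -0.4, -0.3]
opening: 0.496
grasp_force: 0.0
```

```bash
python3 - <<'E'
from h import *
go([.6639,-.183,.014],1.512)
c,im=shot("wrist","w3.png")
E
```

```text
t 6.2 pos [ 0.6641 -0.1845  0.0136] F [-0.4928 -0.4045 -0.2904] open 0.49635966789596375
turn units [ 0.0018  0.0007 -0.016 ] shift units now [ 0.0371 -0.0076 -0.0109] after turn [ 0.0371 -0.0075 -0.0109]
```

View pics/w3.png

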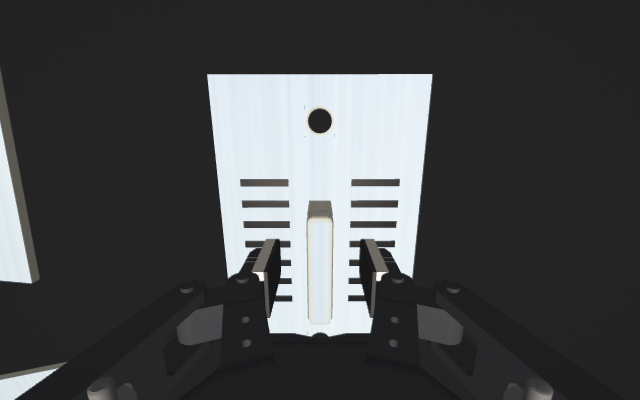

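The fingers straddle the grip bar at (319,265), well centred and square, with the front hole at (319,121). Closing.

carry_out:
  plan: "0 0 0 0 0 0;0 0 0 0 0 0;0 0 0 0 0 0;0 0 0 0 0 0;0 0 0 0 0 0;0 0 0 0 0 0;0 0 0 0 0 0;0 0 0 0 0 0"
  claw: 1

```text
time_s: 6.92
eef_pos: [0.6646, -0.1848, 0.0144]
eef_rot: [0.001, 0.728, 0.685, 0.0]
wrist_force: [-0.8, -0.2, 5.3]
opening: 0.128
grasp_force: 60.3
```

```bash
cat > hole.py <<'E'
from h import *
c,im=shot("wrist"); np.save("pics/w4.npy",im); g=cv2.cvtColor(im,cv2.COLOR_BGR2GRAY)[95:150,285:355]
n,l,s,ce=cv2.connectedComponentsWithStats((g<120).astype(np.uint8))
o=ctrl.get_obs(); w,x,y,zz=o["eef_rot"]; R=Ro.from_quat([x,y,zz,w]).as_matrix()
print(o["eef_pos"],"yaw",np.arctan2(R[1,0],R[0,0]),o["wrist_force"],o["opening"],o["grasp_force"])
for i in range(1,n):
    if s[i,4]>100:
        p=ce[i]+[285,95]; zp=o["eef_pos"][2]-.014+.005; h=ray(c,p,zp); print(s[i],p,h,"in tool",R.T@(h-o["eef_pos"]))
E
python3 - <<'E'
from hole import *
go([.6639,-.183,.20],1.512)
E
```

```text
[ 0.66455249 -0.18480248  0.01440633] yaw 1.5102845517716286 [-0.00825318  0.26807464  5.87000998] 0.12905654730431576 60.28364539146423
[ 23  13  24  25 455] [319.33846154 119.83516484] [ 0.66847187 -0.11466941  0.00540633] in tool [ 0.07024709 -0.00034208  0.00895765]
t 6.9667 pos [ 0.6646 -0.1848  0.0144] F [-0.0083  0.2681  5.87  ] open 0.12905654730431576
turn units [ 0.0145  0.006  -0.0172] shift units now [ 0.0412 -0.0123 -4.6399] after turn [ 0.044  -0.0189 -4.6398]
```

carry_out:
  plan: "0 0 -0.1 0 0 0;0 0 -0.3 0 0 0;0 0 -0.5 0 0 0;0 0 -0.6 0 0 0;0 0 -0.6 0 0 0;0 0 -0.5 0 0 0;0 0 -0.3 0 0 0;0 0 -0.1 0 0 0"

```text
time_s: 7.63
eef_pos: [0.665, -0.1849, 0.1363]
eef_rot: [0.002, 0.728, 0.685, 0.001]
wrist_force: [0.0, 0.1, -2.5]
opening: 0.128
grasp_force: 59.0
```

```bash
python3 - <<'E'
from hole import *
go([.5837,.1738,.134],1.458)
E
```

```text
[ 0.66468745 -0.18482081  0.13550791] yaw 1.5103117424177868 [ 0.44269331 -0.25335347 -1.92633123] 0.1275911607052432 59.04684841632843
[ 23  13  24  25 457] [319.45733042 119.9059081 ] [ 0.66901386 -0.11484838  0.12650791] in tool [7.01157494e-02 6.48107208e-05 8.92392354e-03]
t 7.6833 pos [ 0.6647 -0.1848  0.1355] F [ 0.4427 -0.2534 -1.9263] open 0.1275911607052432
turn units [0.0272 0.0102 0.5231] shift units now [ 8.8268 -2.563   0.0212] after turn [ 8.6807 -3.021   0.0377]
```

carry_out:
  plan: "0 0 0 0 0 0.3;0.3 -0.1 0 0 0 0.223;0.6 -0.2 0 0 0 0;0.8 -0.3 0 0 0 0;0.8 -0.3 0 0 0 0;0.8 -0.3 0 0 0 0;0.8 -0.3 0 0 0 0;0.8 -0.3 0 0 0 0"

```text
time_s: 8.35
eef_pos: [0.6121, 0.0199, 0.1312]
eef_rot: [-0.001, 0.746, 0.666, -0.001]
wrist_force: [0.6, -0.3, -2.7]
opening: 0.121
grasp_force: 59.0
```

carry_out:
  plan: "0.8 -0.3 0 0 0 0;0.8 -0.3 0 0 0 0;0.8 -0.3 0 0 0 0;0.7 -0.2 0 0 0 0;0.4 -0.1 0 0 0 0;0.28 -0.02 0 0 0 0;0 0 0 0 0 0;0 0 0 0 0 0"

```text
time_s: 9.02
eef_pos: [0.5822, 0.1738, 0.1322]
eef_rot: [-0.0, 0.746, 0.666, -0.001]
wrist_force: [0.3, -1.0, -3.6]
opening: 0.127
grasp_force: 59.0
```

```bash
python3 - <<'E'
from h import *
go([.5837,.1738,.134],1.458)
E
```

```text
t 9.0167 pos [0.5822 0.1738 0.1322] F [ 0.3052 -1.0458 -3.565 ] open 0.12734418759647392
turn units [-0.0146  0.0088  0.0086] shift units now [ 0.003   0.0361 -0.0441] after turn [ 0.0031  0.0362 -0.0441]
```

carry_out:
  plan: "0 0.036 0.2 0 0 0;0 0 0.4 0 0 0;0 0 0.4 0 0 0;0 0 0.3 0 0 0;0 0 0.2 0 0 0;0 0 0.05 0 0 0;0 0 0 0 0 0;0 0 0 0 0 0"

```text
time_s: 9.68
eef_pos: [0.5847, 0.1737, 0.0718]
eef_rot: [0.0, 0.746, 0.666, 0.0]
wrist_force: [-1.2, -0.1, -3.3]
opening: 0.124
grasp_force: 58.9
```

```bash
python3 - <<'E'
from hole import *
cv2.imwrite("pics/w5.png",np.hstack([cv2.resize(im,None,fx=.6,fy=.6),cv2.resize(im[90:150,290:350],(240,240),interpolation=cv2.INTER_CUBIC)][:1]))
a=cv2.resize(im[60:180,240:400],(640,480),interpolation=cv2.INTER_CUBIC); cv2.imwrite("pics/w5.png",a)
go([.5837,.1738,.069],1.458)
for X in ([.591,.2430,.04],[.591,.2430,.024]): print(proj(c,X))
E
```

```text
[0.58492858 0.1738253  0.07219702] yaw 1.457780029477636 [-0.8085315   0.14892    -3.24531329] 0.12436734364481301 58.92771363258362
t 9.7333 pos [0.5849 0.1738 0.0722] F [-0.8085  0.1489 -3.2453] open 0.12436734364481301
turn units [ 0.016  -0.0035 -0.0022] shift units now [-0.0041 -0.0306  0.0799] after turn [-0.0041 -0.0304  0.0799]
[317.3161 120.9028]
[317.4939 120.7815]
```

View pics/w5.png

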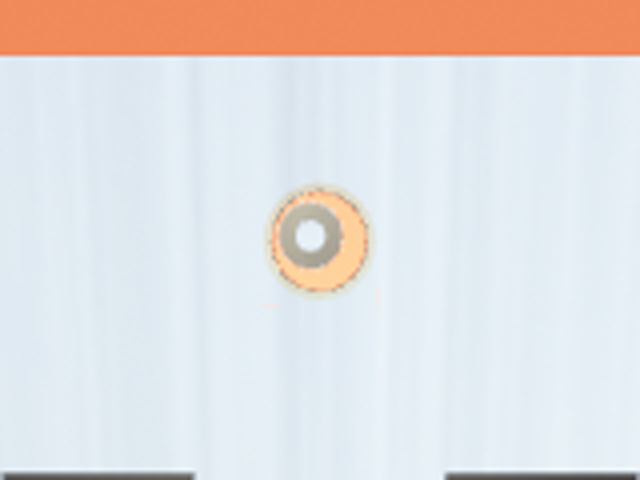

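The front pin at (317.4,118.9) shows through the hole at (319.9,120.1), so only about 1.5 mm is left to correct.

```bash
python3 - <<'E'
from hole import *
h=ray(c,(319.8,120.1),.0722-.009); p=ray(c,(317.3,118.8),.04); print(h,p,"shift units",R.T@(p-h)/.04)
E
```

```text
[0.58495202 0.17390911 0.07233654] yaw 1.457986955802988 [ 0.05521064 -0.30344656 -3.35758708] 0.1282562026763587 58.92761528491974
[0.59271117 0.24349389 0.0632    ] [0.59137676 0.24433759 0.04      ] shift units [ 0.01700503 -0.03659636  0.57993908]
```

carry_out:
  plan: "0.017 -0.037 0 0 0 0;0 0 0.1 0 0 0;0 0 0.1 0 0 0;0 0 0.1 0 0 0;0 0 0.05 0 0 0;0 0 0.05 0 0 0;0 0 0 0 0 0;0 0 0 0 0 0"

```text
time_s: 10.45
eef_pos: [0.5826, 0.1747, 0.0551]
eef_rot: [-0.0, 0.746, 0.666, -0.0]
wrist_force: [0.2, -0.6, -3.4]
opening: 0.129
grasp_force: 59.0
```

```bash
python3 - <<'E'
from hole import *
a=cv2.resize(im[90:150,280:360],(640,480),interpolation=cv2.INTER_CUBIC); cv2.imwrite("pics/w6.png",a)
E
```

```text
[0.58275866 0.17472374 0.05528538] yaw 1.457974657776798 [-0.01619637 -0.37639437 -3.33494468] 0.1304280909607758 58.960402607917786
```

View pics/w6.png

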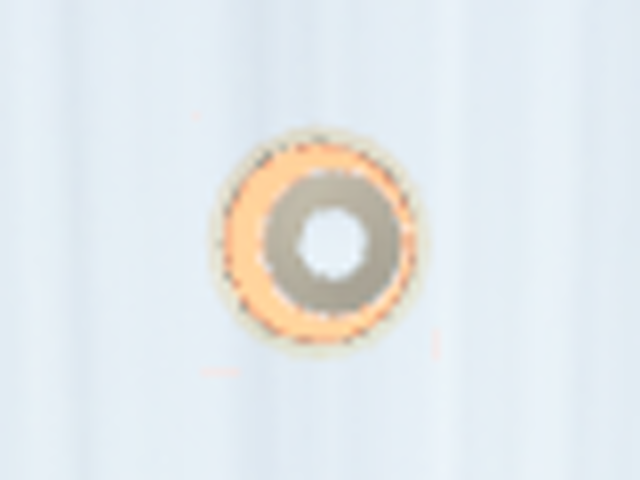

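The pin is 1.5 px (about 0.8 mm) to the right of the hole's middle. I'll correct that and lower gently.

carry_out:
  plan: "0 0.018 0 0 0 0;0 0 0.03 0 0 0;0 0 0.03 0 0 0;0 0 0.03 0 0 0;0 0 0.03 0 0 0;0 0 0.03 0 0 0;0 0 0.03 0 0 0;0 0 0 0 0 0"

```text
time_s: 11.17
eef_pos: [0.5832, 0.1747, 0.0477]
eef_rot: [-0.0, 0.746, 0.666, -0.0]
wrist_force: [0.3, -0.0, -3.0]
opening: 0.127
grasp_force: 59.0
```

carry_out:
  plan: "0 0 0.03 0 0 0;0 0 0.03 0 0 0;0 0 0.03 0 0 0;0 0 0.03 0 0 0;0 0 0.03 0 0 0;0 0 0.03 0 0 0;0 0 0 0 0 0;0 0 0 0 0 0"

```text
time_s: 11.83
eef_pos: [0.5833, 0.1747, 0.0408]
eef_rot: [-0.0, 0.746, 0.666, -0.0]
wrist_force: [-0.2, -0.7, -3.6]
opening: 0.128
grasp_force: 59.0
```

carry_out:
  plan: "0 0 0.02 0 0 0;0 0 0.02 0 0 0;0 0 0.02 0 0 0;0 0 0.01 0 0 0;0 0 0 0 0 0;0 0 0 0 0 0;0 0 0 0 0 0;0 0 0 0 0 0"

```text
time_s: 12.5
eef_pos: [0.5835, 0.1747, 0.0384]
eef_rot: [0.0, 0.746, 0.666, 0.0]
wrist_force: [-3.4, -0.6, 2.0]
opening: 0.125
grasp_force: 59.7
```

Contact with the rim: the force went from -3.5 to +2 N at underside height 24 mm. I'll open to half and rise straight up.

carry_out:
  plan: "0 0 0 0 0 0;0 0 0 0 0 0;0 0 0 0 0 0;0 0 0 0 0 0;0 0 0 0 0 0;0 0 0 0 0 0;0 0 0 0 0 0;0 0 0 0 0 0"
  claw: 0

```text
time_s: 13.17
eef_pos: [0.5834, 0.1747, 0.0381]
eef_rot: [0.0, 0.746, 0.666, 0.0]
wrist_force: [-0.0, 0.3, 0.0]
opening: 0.499
grasp_force: 0.0
```

carry_out:
  plan: "0 0 -0.2 0 0 0;0 0 -0.4 0 0 0;0 0 -0.6 0 0 0;0 0 -0.8 0 0 0;0 0 -0.8 0 0 0;0 0 -0.8 0 0 0;0 0 -0.5 0 0 0;0 0 -0.3 0 0 0"

```text
time_s: 13.83
eef_pos: [0.5849, 0.1749, 0.2185]
eef_rot: [0.002, 0.746, 0.666, 0.002]
wrist_force: [0.5, -0.7, 0.7]
opening: 0.501
grasp_force: 0.0
```

```bash
python3 - <<'E'
from h import *
o=ctrl.get_obs(); print(o["time_s"],o["eef_pos"],o["opening"])
c,im=shot("wrist"); s=shot("scene")[1]
b=cv2.resize(s[100:280,200:460],(520,360)); a=cv2.resize(im,None,fx=.4375,fy=.4375)
v=np.zeros((360,800,3),np.uint8); v[:,:520]=b; v[:175,520:]=a; cv2.imwrite("pics/w7.png",v)
E
```

```text
13.8333 [0.58492453 0.17487083 0.2185446 ] 0.5012863803087353
```

View pics/w7.png

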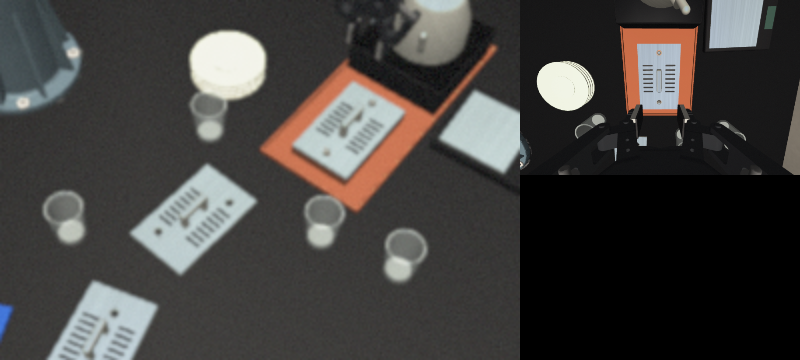

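The plate sits square on the basin with both pins through its holes, at (372,103) and (327,153). The cups and the other plates are untouched and the arm is clear, so I'm handing in.

```bash
python3 -c "
from bench import ctrl
print(ctrl.hand_in())"
```

```text
the job is handed in; nothing more can be done
None
```

Plate_a lies flat and fully home on the basin rim with both pins through its holes, and the job is handed in; I picked it by seeing the pins match its holes, so plates b and c were never tried on or moved.

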